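# Close the adjustable wrench on the pot's clamp nut and tighten it

### The job

The adjustable wrench lies on the pressure pot's clamp nut with its jaws too wide: roll its worm with a light touch until the jaws just fit the nut, before the nut is turned. Then swing the handle clockwise (seen from above) until the nut comes firmly onto its seat, but do not force it beyond, and leave the wrench lying on the nut with its jaws still fitting. Leave the other things on the bench alone.

Things in the scene. Friction and masses are not known exactly. Their poses are not given: they have to be found in the camera images.
- pot: low round steel pot fixed to the table, 160 mm across, the top of its flat lid 50 mm above the table; a clamp nut stands in the middle of the lid. Origin under the centre of its foot.
- nut_center (a point): centre, half-way up, of the hexagonal clamp nut on the pot's lid: 30 mm across flats, 34.6 mm across corners, 15 mm high (its top 65 mm above the table). The nut only turns about its upright axis, so this point stays put.
- nut (a joint): turn of the clamp nut on its stud in rad, growing clockwise seen from above (tightening). It starts within 0.02 of 0 and drags with 0.2 N m until it bears on its seat at 0.75, where it can turn on the stud no further.
- seat (a joint): how far the springy stud and gasket under the nut are wound up, in rad (clockwise positive, nut and wrench turn along): 7 N m per rad. It reads about 0.03 while the nut is dragged round and grows once the nut bears on its seat. Firm is 0.05 to 0.1 (0.35 to 0.7 N m, 2 to 5 N at handle_grip, plus 1 N that the wrench rubs on the lid); past 0.13 is over-tightened. Let go, it springs back.
- wrench: the adjustable wrench: loose, 232 mm long, about 0.47 kg, lying flat on the pot's lid with slack jaws round the nut. Origin on its underside below jaw_mid. x points out of the open mouth of the jaws (the handle runs along -x), y to the fixed jaw, z up. Its head is 16 mm thick.
- jaw_mid (a point): point half-way up the wrench's head, 15 mm from the fixed jaw, where the nut's centre lies once the jaws fit; axes as the wrench's. The jaw faces are parallel to x; two flats of the nut start within 4 degrees of parallel to them. The throat's wall at x = -19.5 mm stops the wrench from being pushed further onto the nut.
- jaw (a joint): opening of the movable jaw (the one on the wrench's -y side) in m: the gap is 30 mm plus this value, so 0 is snug on the nut with flats and jaws parallel (squeezed, down to -0.0007). It starts 3 to 5 mm slack and moves only with the worm, 0.5 mm per rad of worm; it does not run back by itself below a load of about 70 N.
- worm: the worm: knurled steel roller, 17 mm across, 26 mm long, lying level across the wrench (along its y) in a window of the head. Origin on its axis; it turns with the worm. It takes about 4 N along its surface to roll (friction about 1), so press with some 6 to 12 N; over 30 N is too hard.
- worm_top (a point): top of the worm, 33.5 mm behind jaw_mid (towards the handle), 70 mm above the table, 4 mm proud of the head and 5 mm above the nut; axes as the wrench's. A fingertip dragged over it towards the nut (wrench +x) closes the jaw, the other way opens it. Once the jaw meets the nut the worm stops and the finger slips.
- handle_grip (a point): point in the middle of the handle's section, 155 mm from jaw_mid along the wrench's -x; axes as the wrench's. The handle is a straight bar 22 mm wide and 14 mm thick, its underside 50 mm above the table. It ends 60 mm further out and is free on all sides from 85 mm from the nut outwards.
- dropper: bystander: small amber bottle, 75 mm high; origin under its foot
- weigh_cup: bystander: white cup, 65 mm high; origin under its foot
- beaker: bystander: glass beaker, 95 mm high; origin under its foot
- weight: bystander: brass weight, 47 mm high; origin under its foot
- spare_nut: bystander: round steel collar, 34 mm across, 12 mm high; origin under its foot
- pen: bystander: pen 130 mm long along its x, 10 mm thick; origin at its underside's middle
- spatula: bystander: lab spatula 190 mm long; origin about its middle

How it is judged:
By the outcome, as a careful person would: the job done as asked, in the order asked, and still so for the second after the job is handed in, with the robot touching nothing.
It also fails if it takes over 72 s, if anything falls off the work surface, if the arm or the gripper's body presses on something with over 40 N, if the wrist force passes 120 N, or if a joint passes its speed limit or range.

### The arm

A 6-joint arm with a two-finger parallel gripper is mounted at the origin on the work surface. World frame = base frame: x ahead of the robot, y to its left, z up, the work surface at z = 0. Lengths are in m, angles in rad, forces in N, time in s.
With the tool pointing down it reaches from about 0.275 to 0.975 m from the base axis. Payload 8.4 kg.
Tool frame: the origin (TCP) lies at the very end of the fingers, on their centre line; the grasp point (between the pads) lies 19 mm behind it; x points along the fingers, y is the direction in which the jaws open and shut, and the axes are right-handed (so a half turn about x gives the same grasp; the last joint's range is limited). The gripper opens to 92 mm and grips with 3 to 60 N. Pads are 20 mm wide; open, the fingers measure 128 mm over their backs; the gripper's body (75 mm by 189 mm) begins 69 mm behind the grasp point.
Start: joints at [-1.287, 0.353, 1.633, -0, 1.155, -0.002], TCP at [0.176, -0.6, 0.215] pointing down, gripper open.
Joint ranges: [-2.63, 2.63], [-0.92, 2.1], [0.06, 2.66], [-1.3, 4.44], [0, 2.69], [-3.02, 3.02]. Speed limits (rad/s): [2.22, 2.22, 2.79, 3.14, 3.14, 3.14].

### API

Orientations are given as a rotation vector (axis times angle).
In Python, from plant import * gives the robot as it stands.
- The arm moves only by the tool jog_arm, never from a script. Its argument "motion" is a list of rows, each a list of 2 entries, a list of its own where there are three numbers: the shift along the tool's x, y, z in m, then the turn, a rotation vector about the tool's x, y, z in rad. A call has 1 to 12 rows; each row shifts and turns the commanded pose from where the row before left it, along the tool's axes as they then stand; what a row does not reach is not made up. A row lasts 1/10 s, in which the tool goes at most 50 mm and 8.59 degrees, less where a joint would pass 70% of its speed; a pose out of reach is approached as far as the arm can. A call is refused whole if a number of a shift passes 0.05 or a number of a turn 0.15, either way. A call with a gripper value outside its range is refused whole. "jaw" is the finger opening in m, from 0 to 0.0919, set as the call begins (left out, the last holds). The fingers move at their own pace and stop on an object; "squeeze" is the grip in N (left out, the last holds). Time passes only in rows, so rows that do not move let the fingers close. It gives the time, the measured TCP pose, the force and the opening at its end, in the units of the state.
- observe(): the state, without advancing time (a new reading comes with each control period).
- snapshot(name): name is "side" or "top" or "wrist"; returns a dict with "pixels" (480x640x3 uint8, red, green, blue), "depth" (480x640 float32, m along the optical axis (not along the pixel's ray), 0 where there is no reading), "mtx" (3x3 intrinsics, pixels), "rvec" (rotation vector, rad) and "tvec" (3), from world to camera coordinates, as OpenCV has them; the wrist camera has in their place "T_tool_cam" (4x4, takes a point from camera to tool coordinates, whose origin is the TCP and whose axes are the tool frame's). Camera axes: x right, y down, z forward; pixel columns grow to the right and rows downward; lengths in m; the calibration is good to about 2 mm. A picture is of the moment at which its call begins: read the wrist's pose just before it.
- sign_off(): hands the job in, once; it reports no verdict.
The state is a dict: "clock": time; "q": joint angles; "joint_velocities": joint speeds; "joint_torque": joint torques, N m; "position": TCP position; "ee_rot": TCP orientation; "force": force on the tool from outside, world axes, zero at the start; "torque": the same for the moment, N m; "gripper_width": finger opening in m.
Only numpy, scipy, OpenCV 4.12 (cv2) and the standard library are available. Lean on these libraries where they do the work, as an engineer would, in place of code of your own. Each camera call takes 0.05 s, during which the arm holds its last target. There are 200 camera calls.

## Working session

There is one attempt and no reset: what is moved stays moved. The work goes in short steps, Python scripts to look and compute and a tool call to move; the robot and the scene stay as the last step left them, time stands still between calls to the robot, and variables do not carry over. Pictures are saved under pics/ and viewed, about 8 in all and at most 12, crops included, and the job is handed in when it is done.

Besides the shell and the picture viewer there is one more tool, called after "Emit:" as name(argument=value, ...), one argument or row to a line, values as JSON. jog_arm: Moves the arm, as the interface text tells. Its arguments: {"type":"object","properties":{"motion":{"type":"array","items":{"type":"array"}},"jaw":{"type":"number"},"squeeze":{"type":"number"}},"required":["motion"]}

```bash
ls; mkdir -p pics; python3 - <<'E'
from plant import *
import cv2,numpy as np
s=observe();print(s)
for n in("top","side"):
    d=snapshot(n);np.savez(f'{n}0.npz',**d)
    cv2.imwrite(f'pics/{n}0.png',d['pixels'][...,::-1]);print(n,d['mtx'],d['rvec'],d['tvec'])
E
```

```text
pics
{'clock': 0.0, 'q': array([-1.28735500e+00,  3.53657184e-01,  1.63412110e+00, -1.55246332e-05,
        1.15519978e+00, -2.40864436e-03]), 'joint_velocities': array([-9.21246064e-04, -6.88663169e-04,  4.00622281e-04,  6.88579636e-04,
        1.36041025e-03,  1.95356120e-05]), 'joint_torque': array([-1.36931583e-03, -5.93846047e+01, -3.34216905e+01,  6.96310261e-02,
        2.35124677e-02, -1.05118418e-04]), 'position': array([ 0.17608545, -0.59916949,  0.21386363]), 'ee_rot': array([ 2.0684429 ,  0.29913108, -2.06887781]), 'force': array([0.01928299, 0.54236095, 0.04094709]), 'torque': array([0.02541749, 0.01774265, 0.02918095]), 'gripper_width': 0.09183831211779514}
top [[450.58435609   0.         321.44374824]
 [  0.         450.58435609 237.69904082]
 [  0.           0.           1.        ]] [ 1.91873078 -2.30121026  0.2443532 ] [0.11992036 0.56299598 0.80934335]
side [[475.00811703   0.         318.86707285]
 [  0.         475.00811703 237.89301746]
 [  0.           0.           1.        ]] [ 2.04938887 -0.32590956  0.16803074] [-0.52860211  0.18702958  0.94651733]
```

View pics/top0.png

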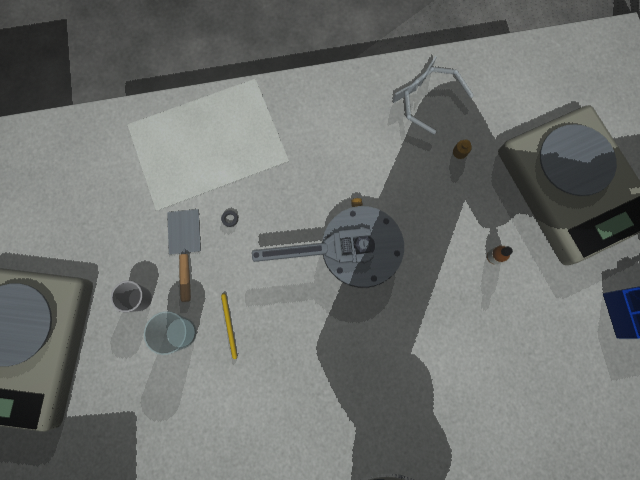

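View pics/side0.png

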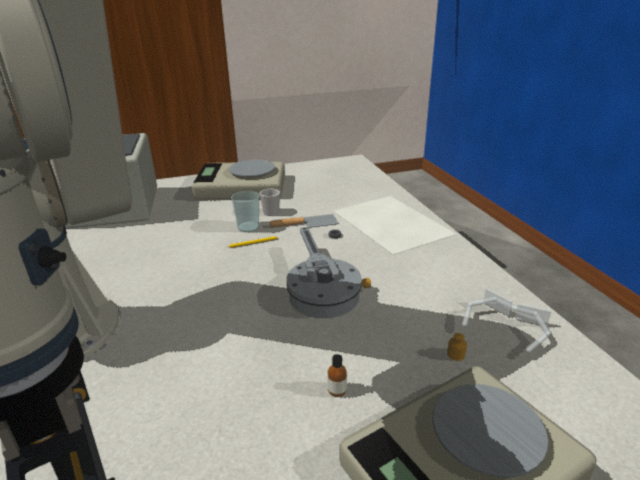

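The top view shows the pot lid at about (363,247), with the nut near (365,244). The worm is near (347,246) and the handle runs to an end at (254,256). The pen (230,325) and collar (230,217) are near where the handle will swing. Next I'll turn these into world coordinates.

```bash
cat > h.py <<'E'
import numpy as np,cv2
from scipy.spatial.transform import Rotation as R
def cloud(d,T=None):
    """world xyz for every pixel"""
    h,w=d['depth'].shape;u,v=np.meshgrid(np.arange(w),np.arange(h));K=d['mtx'];z=d['depth']
    p=np.stack([(u-K[0,2])/K[0,0]*z,(v-K[1,2])/K[1,1]*z,z],-1)
    if T is None:
        Rm=cv2.Rodrigues(d['rvec'])[0];return (p-d['tvec'].ravel())@Rm
    return p@T[:3,:3].T+T[:3,3]
def wristT(s,d):
    M=np.eye(4);M[:3,:3]=R.from_rotvec(s['ee_rot']).as_matrix();M[:3,3]=s['position'];return M@d['T_tool_cam']
E
python3 - <<'E'
from h import *
d=dict(np.load('top0.npz'));P=cloud(d)
for n,(u,v) in dict(nut=(365,244),worm=(347,246),end=(256,255),mid=(290,252),lid=(385,265),pen1=(225,295),pen2=(234,358),collar=(236,217),weight=(357,200),spat=(184,255),table=(300,350),bot=(462,148),drop=(503,252)).items(): print(n,P[v,u].round(4))
# lid circle
m=(abs(P[...,2]-.05)<.004);m[:, :315]=0;m[:,415:]=0;m[:195]=0;m[295:]=0
vu=np.argwhere(m);c,r=cv2.minEnclosingCircle(P[m][:,:2].astype(np.float32));print(c,r)
# handle
h=(P[...,2]>.056)&(P[...,2]<.075);h[:,:245]=0;h[:,315:]=0;h[:235]=0;h[265:]=0
q=P[h];print(len(q),q[:,2].mean());print(cv2.fitLine(q[:,:2].astype(np.float32),cv2.DIST_HUBER,0,.01,.01).ravel(), q.min(0),q.max(0))
print(R.from_rotvec([ 2.0684429 ,  0.29913108, -2.06887781]).as_matrix().round(3))
E
```

```text
nut [ 0.5468 -0.0624  0.0672]
worm [ 0.5484 -0.0276  0.0711]
end [0.5632 0.1452 0.0668]
mid [0.5574 0.0808 0.0661]
lid [ 0.5026 -0.0944  0.0498]
pen1 [0.5055 0.224  0.0119]
pen2 [0.3825 0.2239 0.0087]
collar [0.6591 0.1796 0.0149]
weight [ 0.6451 -0.0693  0.0325]
spat [0.5984 0.2923 0.0201]
table [3.741e-01 9.620e-02 3.000e-04]
bot [ 0.7159 -0.3058  0.0335]
drop [ 0.4844 -0.3169  0.0678]
(0.5486051440238953, -0.060450781136751175) 0.08038055896759033
732 0.06408782058610109
[0.07288409 0.99734044 0.559919   0.09368657] [0.54588217 0.03313807 0.05660716] [0.5752169  0.1540522  0.06852673]
[[-0.     0.282 -0.959]
 [ 0.001 -0.959 -0.282]
 [-1.    -0.001  0.   ]]
```

The handle points roughly along world +y from the nut at (0.548,-0.061), and the swing goes toward +x. I'll move above the worm, turn tool y onto wrench x, and close the fingers.

Emit:
jog_arm(
  motion=[
    [[0,-0.03,-0.035],[0,0,0]],
    [[0,-0.03,-0.035],[0,0,0]],
    [[0,-0.03,-0.035],[0,0,0]],
    [[0,-0.03,-0.035],[0,0,0]],
    [[0,-0.03,-0.035],[0,0,0]],
    [[0,-0.03,-0.035],[0,0,0]],
    [[0,-0.03,-0.035],[0,0,0]],
    [[0,-0.03,-0.035],[0,0,0]],
    [[0,-0.03,-0.035],[0,0,0]],
    [[0,-0.03,-0.035],[0,0,0]],
    [[0,-0.03,-0.035],[0,0,0]],
    [[0,-0.03,-0.035],[0,0,0]],
  ],
)

```text
clock: 1.3
position: [0.4782, -0.134, 0.2145]
ee_rot: [2.068, 0.298, -2.068]
force: [-0.0, -0.6, -0.1]
gripper_width: 0.092
```

Emit:
jog_arm(
  motion=[
    [[0,-0.03,-0.035],[0,0,0]],
    [[0,-0.03,-0.035],[0,0,0]],
    [[0,0,0],[0.12,0,0]],
    [[0,0,0],[0.12,0,0]],
    [[0,0,0],[0.12,0,0]],
    [[0,0,0],[0,0,0]],
    [[0,0,0],[0,0,0]],
  ],
  jaw=0,
  squeeze=20,
)

```text
clock: 2.0
position: [0.5278, -0.0586, 0.2144]
ee_rot: [-2.185, 0.077, 2.186]
force: [0.4, 0.5, -0.2]
gripper_width: 0.0378
```

```bash
python3 - <<'E'
from plant import *
from h import *
s=observe();d=snapshot('wrist');np.savez('w0.npz',**d);T=wristT(s,d)
np.savez('s0.npz',T=T);cv2.imwrite('pics/w0.png',d['pixels'][...,::-1])
print(s['position'],s['force'],s['gripper_width'],s['clock']);print(R.from_rotvec(s['ee_rot']).as_matrix().round(3));print(d['T_tool_cam'].round(3))
E
```

```text
[ 0.52775095 -0.05856881  0.21440581] [ 0.41504893  0.46730958 -0.15965596] 0.03783273562905688 2.0
[[-0.    -0.071 -0.997]
 [ 0.    -0.997  0.071]
 [-1.    -0.     0.   ]]
[[ 0.    -0.261  0.965 -0.172]
 [ 1.    -0.    -0.    -0.001]
 [ 0.     0.965  0.261 -0.073]
 [ 0.     0.     0.     1.   ]]
```

View pics/w0.png

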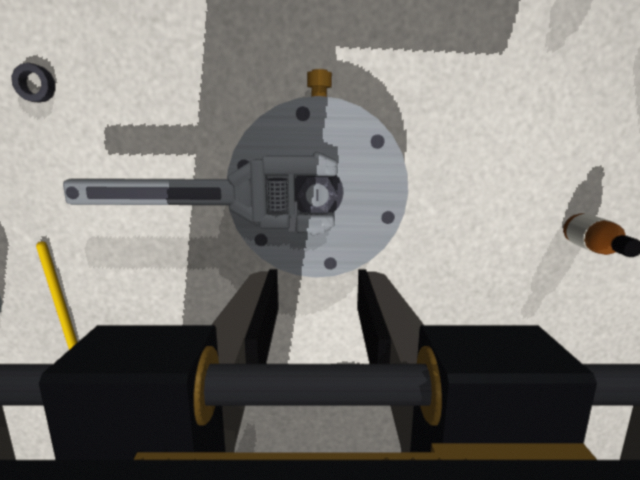

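The wrist view shows the lid circle centred near (318,186), the worm at (278,195), the nut at (318,194) and the handle end at (66,191). I'll measure from the depth data and view an enlarged crop.

```bash
python3 - <<'E'
from h import *
d=dict(np.load('w0.npz'));T=np.load('s0.npz')['T'];P=cloud(d,T)
for n,(u,v) in dict(nut=(318,194),worm=(278,195),head=(258,195),lid=(340,250),table=(480,200)).items(): print(n,P[v,u].round(4))
def box(u0,u1,v0,v1,z0,z1):
    m=np.zeros(d['depth'].shape,bool);m[v0:v1,u0:u1]=1;return P[m&(P[...,2]>z0)&(P[...,2]<z1)]
h=box(60,215,170,215,.056,.072);x=h[:,1]
ys=np.arange(.03,.14,.01);mid=[];
for a in ys:
    s=h[abs(h[:,1]-a)<.005];mid.append((np.percentile(s[:,0],2)+np.percentile(s[:,0],98))/2)
k=np.polyfit(ys,mid,1);print('handle x=',k,'at y=-.06:',np.polyval(k,-.06),'end y',h[:,1].max(),'z',np.median(h[:,2]))
w=box(260,300,170,220,.0675,.08);print('worm',w.min(0),w.max(0),np.median(w,0),len(w))
l=box(220,420,80,285,.045,.054);print('lid',cv2.minEnclosingCircle(l[:,:2].astype(np.float32)))
c=d['pixels'][130:250,220:380,::-1];cv2.imwrite('pics/w0c.png',cv2.resize(c,None,fx=5,fy=5,interpolation=cv2.INTER_CUBIC))
E
```

```text
nut [ 0.5495 -0.0599  0.0676]
worm [ 0.5518 -0.027   0.0725]
head [ 0.5522 -0.0097  0.0672]
lid [ 0.4945 -0.0762  0.0531]
table [ 0.5212 -0.2227  0.0021]
handle x= [0.07148289 0.55509142] at y=-.06: 0.5508024488357175 end y 0.15467941266259896 z 0.06545759961283557
worm [ 0.52949459 -0.0456947   0.06750384] [ 0.57279931 -0.00940752  0.074962  ] [ 0.5521179  -0.02615051  0.06910685] 1020
lid ((0.5489761829376221, -0.05901217833161354), 0.08014752715826035)
```

View pics/w0c.png

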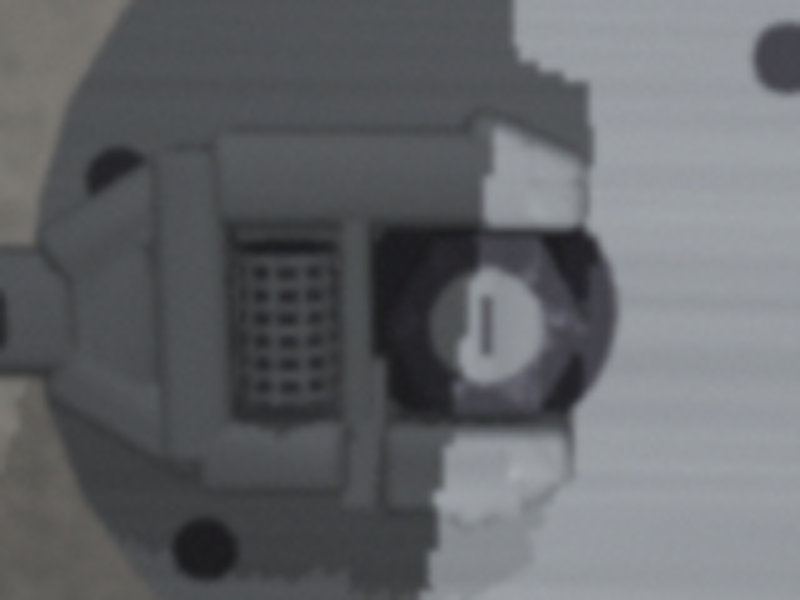

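Clear view: the worm is at crop (287,322), the nut at (487,322), the fixed jaw on top and the movable jaw below, with some slack visible. Now I'll descend behind the worm.

Emit:
jog_arm(
  motion=[
    [[0,-0.024,-0.011],[0,0,0]],
    [[0,-0.024,-0.011],[0,0,0]],
    [[0.04,0,0],[0,0,0]],
    [[0.04,0,0],[0,0,0]],
    [[0.04,0,0],[0,0,0]],
    [[0.01,0,0],[0,0,0]],
    [[0,0,0],[0,0,0]],
    [[0,0,0],[0,0,0]],
  ],
)

```text
clock: 2.85
position: [0.5545, -0.0125, 0.086]
ee_rot: [-2.186, 0.08, 2.182]
force: [0.1, -0.1, 0.2]
gripper_width: 0.0007
```

Emit:
jog_arm(
  motion=[
    [[0.008,0,0],[0,0,0]],
    [[0.002,0,0],[0,0,0]],
    [[0,0,0],[0,0,0]],
  ],
)

```text
clock: 3.15
position: [0.5536, -0.0124, 0.075]
ee_rot: [-2.184, 0.081, 2.183]
force: [0.1, -0.4, 0.1]
gripper_width: 0.0003
```

Emit:
jog_arm(
  motion=[
    [[0.002,0,0],[0,0,0]],
    [[0.001,0,0],[0,0,0]],
    [[0,0,0],[0,0,0]],
  ],
)

```text
clock: 3.45
position: [0.5534, -0.0123, 0.0715]
ee_rot: [-2.183, 0.081, 2.184]
force: [0.5, 0.4, -0.7]
gripper_width: 0.0
```

Emit:
jog_arm(
  motion=[
    [[0.001,0,0],[0,0,0]],
    [[0,0,0],[0,0,0]],
  ],
)

```text
clock: 3.65
position: [0.5534, -0.0123, 0.0705]
ee_rot: [-2.183, 0.081, 2.184]
force: [0.1, -0.4, -1.1]
gripper_width: 0.0004
```

Emit:
jog_arm(
  motion=[
    [[0.0007,0,0],[0,0,0]],
    [[0,0,0],[0,0,0]],
  ],
)

```text
clock: 3.85
position: [0.5534, -0.0123, 0.0698]
ee_rot: [-2.183, 0.081, 2.184]
force: [-0.5, 1.0, -0.0]
gripper_width: 0.0003
```

Emit:
jog_arm(
  motion=[
    [[0.0004,0,0],[0,0,0]],
    [[0,0,0],[0,0,0]],
  ],
)

```text
clock: 4.05
position: [0.5534, -0.0123, 0.0694]
ee_rot: [-2.184, 0.081, 2.184]
force: [-0.0, 0.2, -0.1]
gripper_width: 0.0001
```

Emit:
jog_arm(
  motion=[
    [[0.0005,0,0],[0,0,0]],
    [[0,0,0],[0,0,0]],
  ],
)

```text
clock: 4.25
position: [0.5534, -0.0123, 0.0689]
ee_rot: [-2.184, 0.081, 2.184]
force: [-0.1, -0.2, -0.1]
gripper_width: 0.0001
```

Emit:
jog_arm(
  motion=[
    [[0,0.002,0],[0,0,0]],
    [[0,0.002,0],[0,0,0]],
    [[0,0,0],[0,0,0]],
  ],
)

```text
clock: 4.55
position: [0.5532, -0.0163, 0.069]
ee_rot: [-2.183, 0.081, 2.183]
force: [0.3, 2.1, 0.3]
gripper_width: 0.0006
```

The tip touches the worm only within about 6 mm of the TCP, so each finger tip is thin. Turning 90° puts the 20 mm pad width along the drag for longer strokes. I'll check q6 first.

```bash
python3 - <<'E'
from plant import *
s=observe();print(s['q'].round(3),s['force'])
E
```

```text
[-0.032  0.427  1.903  0.     0.811  1.613] [0.25098537 2.12648345 0.29582382]
```

Emit:
jog_arm(
  motion=[
    [[-0.008,0,0],[0,0,0]],
    [[0,0,0],[-0.1428,0,0]],
    [[0,0,0],[-0.1428,0,0]],
    [[0,0,0],[-0.1428,0,0]],
    [[0,0,0],[-0.1428,0,0]],
    [[0,0,0],[-0.1428,0,0]],
    [[0,0,0],[-0.1428,0,0]],
    [[0,0,0],[-0.1428,0,0]],
    [[0,0,0],[-0.1428,0,0]],
    [[0,0,0],[-0.1428,0,0]],
    [[0,0,0],[-0.1428,0,0]],
    [[0,0,0],[-0.1428,0,0]],
  ],
)

```text
clock: 5.75
position: [0.5533, -0.0166, 0.0775]
ee_rot: [1.259, 1.176, -1.259]
force: [-0.3, 0.1, -0.2]
gripper_width: 0.0008
```

Emit:
jog_arm(
  motion=[
    [[0,0,0.005],[0,0,0]],
    [[0.005,0,0],[0,0,0]],
    [[0.0015,0,0],[0,0,0]],
    [[0,0,0],[0,0,0]],
  ],
)

```text
clock: 6.15
position: [0.5526, -0.0216, 0.0704]
ee_rot: [1.265, 1.172, -1.266]
force: [-1.2, -1.1, 1.3]
gripper_width: -0.0001
```

Emit:
jog_arm(
  motion=[
    [[0.0005,0,0],[0,0,0]],
    [[0,0,0],[0,0,0]],
  ],
)

```text
clock: 6.35
position: [0.5526, -0.0215, 0.0702]
ee_rot: [1.264, 1.173, -1.265]
force: [-1.6, -3.4, 6.0]
gripper_width: 0.0007
```

Emit:
jog_arm(
  motion=[
    [[0.0003,0,0],[0,0,0]],
    [[0,0,0.002],[0,0,0]],
    [[0,0,0.002],[0,0,0]],
  ],
)

```text
clock: 6.65
position: [0.5524, -0.0245, 0.0702]
ee_rot: [1.266, 1.173, -1.264]
force: [-2.7, 5.4, 7.4]
gripper_width: 0.0008
```

Emit:
jog_arm(
  motion=[
    [[0,0,0.002],[0,0,0]],
    [[0,0,0.002],[0,0,0]],
    [[0,0,0.002],[0,0,0]],
  ],
)

```text
clock: 6.95
position: [0.552, -0.0304, 0.0702]
ee_rot: [1.266, 1.173, -1.264]
force: [-3.3, 4.7, 8.4]
gripper_width: 0.0007
```

Emit:
jog_arm(
  motion=[
    [[0,0,0.002],[0,0,0]],
    [[0,0,0.001],[0,0,0]],
  ],
)

```text
clock: 7.15
position: [0.5518, -0.0334, 0.0702]
ee_rot: [1.266, 1.173, -1.264]
force: [-1.1, 5.1, 7.9]
gripper_width: 0.0003
```

Emit:
jog_arm(
  motion=[
    [[-0.005,0,0],[0,0,0]],
    [[0,0,-0.015],[0,0,0]],
    [[0.005,0,0],[0,0,0]],
    [[0,0,0],[0,0,0]],
  ],
)

```text
clock: 7.55
position: [0.5537, -0.0181, 0.0699]
ee_rot: [1.265, 1.173, -1.262]
force: [-0.3, 5.6, 7.7]
gripper_width: 0.0006
```

Emit:
jog_arm(
  motion=[
    [[0,0,0.003],[0,0,0]],
    [[0,0,0.003],[0,0,0]],
    [[0,0,0.003],[0,0,0]],
    [[0,0,0.003],[0,0,0]],
    [[0,0,0.003],[0,0,0]],
  ],
)

```text
clock: 8.05
position: [0.5525, -0.0333, 0.0701]
ee_rot: [1.265, 1.173, -1.262]
force: [0.4, 5.0, 9.0]
gripper_width: 0.0004
```

Emit:
jog_arm(
  motion=[
    [[0,0,0.002],[0,0,0]],
  ],
)

```text
clock: 8.15
position: [0.5524, -0.0353, 0.0701]
ee_rot: [1.265, 1.173, -1.262]
force: [-1.2, 4.8, 8.8]
gripper_width: 0.0002
```

Emit:
jog_arm(
  motion=[
    [[-0.005,0,0],[0,0,0]],
    [[0,0,-0.018],[0,0,0]],
    [[0.005,0,0],[0,0,0]],
    [[0,0,0],[0,0,0]],
    [[0,0,0.003],[0,0,0]],
    [[0,0,0.003],[0,0,0]],
    [[0,0,0.003],[0,0,0]],
    [[0,0,0.003],[0,0,0]],
    [[0,0,0.003],[0,0,0]],
    [[0,0,0.003],[0,0,0]],
  ],
)

```text
clock: 9.15
position: [0.5518, -0.0358, 0.0701]
ee_rot: [1.265, 1.174, -1.263]
force: [-2.3, 6.4, 11.9]
gripper_width: 0.0002
```

Emit:
jog_arm(
  motion=[
    [[-0.005,0,0],[0,0,0]],
    [[0,0,-0.018],[0,0,0]],
    [[0.005,0,0],[0,0,0]],
    [[0,0,0],[0,0,0]],
    [[0,0,0.003],[0,0,0]],
    [[0,0,0.003],[0,0,0]],
    [[0,0,0.003],[0,0,0]],
  ],
)

```text
clock: 9.85
position: [0.5525, -0.0268, 0.0701]
ee_rot: [1.265, 1.174, -1.263]
force: [-3.0, 8.2, 12.0]
gripper_width: 0.0005
```

Emit:
jog_arm(
  motion=[
    [[0,0,0.003],[0,0,0]],
    [[0,0,0.003],[0,0,0]],
    [[0,0,0.003],[0,0,0]],
  ],
)

```text
clock: 10.15
position: [0.5517, -0.035, 0.0701]
ee_rot: [1.266, 1.175, -1.263]
force: [-2.8, 13.3, 13.1]
gripper_width: 0.0002
```

The drag force rose to match the press (13 N against 13 N). The finger is slipping, so the jaw has met the nut. I'll lift and look.

Emit:
jog_arm(
  motion=[
    [[-0.02,0,0],[0,0,0]],
    [[-0.05,0,0],[0,0,0]],
    [[-0.04,0,0.02],[0,0,0]],
    [[-0.03,0,0.03],[0,0,0]],
    [[0,0,0],[0,0,0]],
    [[0,0,0],[0,0,0]],
  ],
)

```text
clock: 10.75
position: [0.5477, -0.0869, 0.2094]
ee_rot: [1.265, 1.172, -1.264]
force: [-0.9, 0.7, -0.5]
gripper_width: 0.0004
```

```bash
python3 - <<'E'
from plant import *
from h import *
s=observe();d=snapshot('wrist');np.savez('w1.npz',**d);T=wristT(s,d)
np.savez('s1.npz',T=T);cv2.imwrite('pics/w1.png',d['pixels'][...,::-1])
print(s['position'],s['force'],s['q'].round(2),s['clock']);print(R.from_rotvec(s['ee_rot']).as_matrix().round(3))
P=cloud(d,T);np.save('P1.npy',P)
# world->pixel of nut
K=d['mtx'];p=np.linalg.inv(T)@np.array([.5495,-.06,.067,1]);uv=(K@p[:3]/p[2])[:2];print(uv)
u,v=uv.astype(int);c=d['pixels'][max(0,v-75):v+75,max(0,u-100):u+100,::-1];cv2.imwrite('pics/w1c.png',cv2.resize(c,None,fx=4,fy=4,interpolation=cv2.INTER_CUBIC))
E
```

```text
[ 0.54773909 -0.08690992  0.20944069] [-0.89090826  0.66464467 -0.45384407] [-0.16  0.25  1.79 -0.    1.1  -0.08] 10.75
[[ 0.     0.997 -0.075]
 [-0.    -0.075 -0.997]
 [-1.     0.     0.   ]]
[316.8204014  189.45665831]
```

View pics/w1c.png

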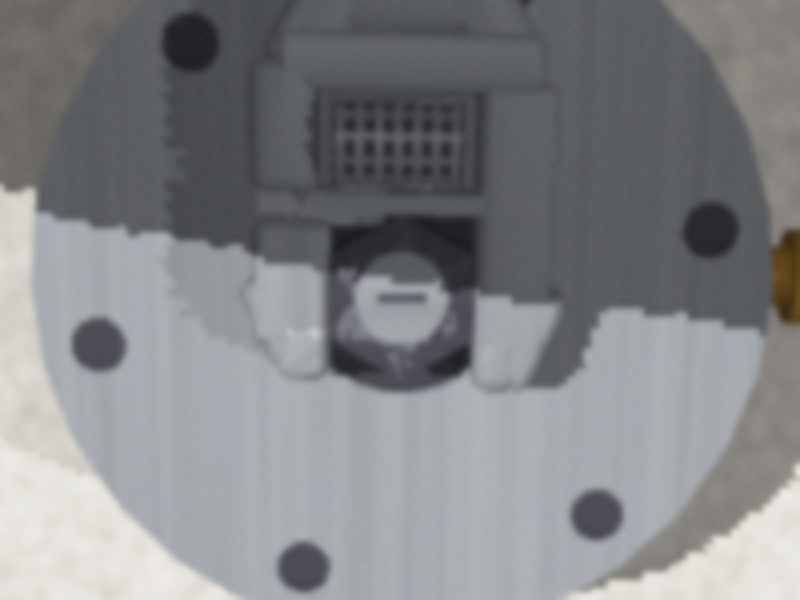

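The jaws, at crop columns 330 and 472, now lie flush on the nut's two flats. Next I'll measure the handle and plan the push approach.

```bash
cat >> h.py <<'E'
def handle(d,T=None,O=(.549,-.06)):
    """handle centreline angle about O (rad), its lateral offset and far end, from heights"""
    P=cloud(d,T);r=P[...,:2]-np.array(O);rho=np.hypot(r[...,0],r[...,1])
    m=(P[...,2]>.058)&(P[...,2]<.072)&(rho>.088)&(rho<.225)
    n,lab,st,_=cv2.connectedComponentsWithStats(m.astype(np.uint8));m=lab==1+np.argmax(st[1:,4])
    q=r[m];vx,vy,x0,y0=cv2.fitLine(q.astype(np.float32),cv2.DIST_HUBER,0,.01,.01).ravel()
    a=np.array([vx,vy])*np.sign(vx*x0+vy*y0)
    return np.arctan2(a[1],a[0]),a[0]*y0-a[1]*x0,rho[m].max(),m.sum()
E
python3 - <<'E'
from plant import *
from h import *
d=dict(np.load('w0.npz'));print(handle(d,np.load('s0.npz')['T']))
print(handle(dict(np.load('top0.npz'))))
d=snapshot('top');np.savez('top1.npz',**d);print(handle(d))
d=dict(np.load('w1.npz'));print(handle(d,np.load('s1.npz')['T']))
E
```

```text
(np.float32(1.4998447), np.float32(-0.0024331464), np.float64(0.2153284296309335), np.int64(3888))
(np.float32(1.49773), np.float32(0.00024086796), np.float64(0.21430333578949803), np.int64(763))
(np.float32(1.4791328), np.float32(0.0013553957), np.float64(0.21225946811261662), np.int64(750))
(np.float32(1.4713684), np.float32(0.0010842169), np.float64(0.140598628680441), np.int64(2187))
```

Emit:
jog_arm(
  motion=[
    [[0,-0.007,-0.0456],[0.017,0,0]],
    [[0,-0.007,-0.0456],[0,0,0]],
    [[0,-0.007,-0.0456],[0,0,0]],
    [[0,-0.007,-0.0456],[0,0,0]],
    [[0.045,0,0],[0,0,0]],
    [[0.045,0,0],[0,0,0]],
    [[0.04,0,0],[0,0,0]],
    [[0.034,0,0],[0,0,0]],
    [[0,0,0],[0,0,0]],
    [[0,0,0],[0,0,0]],
  ],
)

```text
clock: 11.85
position: [0.5348, 0.0983, 0.0449]
ee_rot: [1.274, 1.167, -1.278]
force: [-0.1, 0.3, -0.0]
gripper_width: 0.0005
```

Emit:
jog_arm(
  motion=[
    [[0,0.004,0],[0,0,0]],
    [[0,0.004,0],[0,0,0]],
    [[0,0,0],[0,0,0]],
  ],
)

```text
clock: 12.15
position: [0.5451, 0.0975, 0.047]
ee_rot: [1.278, 1.163, -1.274]
force: [-0.5, 0.7, -0.6]
gripper_width: 0.0005
```

Emit:
jog_arm(
  motion=[
    [[0,0.002,0],[0,0,0]],
    [[0,0,0],[0,0,0]],
    [[0,0,0],[0,0,0]],
  ],
)

```text
clock: 12.45
position: [0.5459, 0.0971, 0.0461]
ee_rot: [1.276, 1.164, -1.276]
force: [-2.9, 1.5, 3.9]
gripper_width: 0.0007
```

Emit:
jog_arm(
  motion=[
    [[0,0.002,0],[0,0,0]],
    [[0,0.002,0],[0,0,0]],
    [[0,0,0],[0,0,0]],
  ],
)

```text
clock: 12.75
position: [0.5495, 0.0968, 0.0458]
ee_rot: [1.276, 1.165, -1.277]
force: [-4.2, 1.7, 4.3]
gripper_width: -0.0001
```

Emit:
jog_arm(
  motion=[
    [[-0.001,0.0077,-0.0007],[0.05,0,0]],
    [[0,0.0077,-0.0007],[0.05,0,0]],
    [[0,0.0077,-0.0007],[0.05,0,0]],
    [[0,0.0077,-0.0007],[0.05,0,0]],
    [[0,0.0077,-0.0007],[0.05,0,0]],
    [[0,0.0077,-0.0007],[0.05,0,0]],
    [[0,0,0],[0,0,0]],
  ],
)

```text
clock: 13.45
position: [0.5963, 0.0905, 0.0465]
ee_rot: [1.492, 0.997, -1.492]
force: [-1.0, -0.1, 0.0]
gripper_width: 0.0005
```

```bash
cat > chk.py <<'E'
from plant import *
from h import *
import sys
s=observe();Rm=R.from_rotvec(s['ee_rot']).as_matrix();O=np.array([.549,-.06])
r=s['position'][:2]-O;print('t',s['clock'],'TCP polar',np.hypot(*r).round(4),np.arctan2(r[1],r[0]).round(4),'tool F',(Rm.T@s['force']).round(2),'tool y ang',np.arctan2(Rm[1,1],Rm[0,1]).round(4),'moment z about O',(r[0]*s['force'][1]-r[1]*s['force'][0]).round(3))
d=snapshot('top');print('handle',handle(d))
if len(sys.argv)>1: cv2.imwrite(sys.argv[1],d['pixels'][...,::-1])
E
python3 chk.py
```

```text
t 13.45 TCP polar 0.1578 1.2662 tool F [-0.04 -0.86  0.43] tool y ang -0.3922 moment z about O 0.141Traceback (most recent call last):
  File "chk.py", line 6, in <module>
    d=snapshot('top');print('handle',handle(d))
                                     ~~~~~~^^^
  File "h.py", line 16, in handle
    n,lab,st,_=cv2.connectedComponentsWithStats(m.astype(np.uint8));m=lab==1+np.argmax(st[1:,4])
                                                                             ~~~~~~~~~^^^^^^^^^^
    return _wrapfunc(a, 'argmax', axis=axis, out=out, **kwds)
    return bound(*args, **kwds)
ValueError: attempt to get argmax of an empty sequence
```

```bash
python3 - <<'E'
from plant import *
from h import *
s=observe();d=snapshot('wrist');T=wristT(s,d);print(handle(d,T))
cv2.imwrite('pics/w2.png',d['pixels'][...,::-1])
E
```

```text
(np.float32(1.0624758), np.float32(0.009448543), np.float64(0.21387896805232182), np.int64(8145))
```

View pics/w2.png

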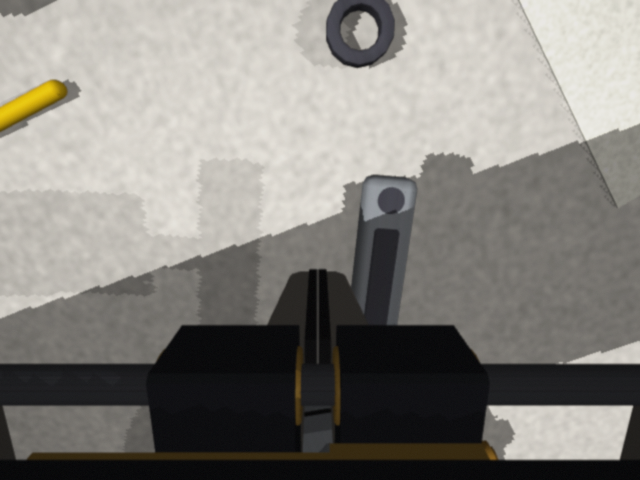

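The wrist view shows the handle's end at (390,185) and its hole at (391,200). There seems to be a gap between the finger tip at (317,270) and the handle's left edge at (358,270). I'll measure that edge accurately.

```bash
python3 - <<'E'
from plant import *
from h import *
s=observe();d=snapshot('wrist');T=wristT(s,d);P=cloud(d,T);np.savez('w2.npz',**d)
print(s['position'],s['force'])
O=np.array([.549,-.06])
for v in (200,240,270,300,315):
    row=[u for u in range(335,430) if .056<P[v,u,2]<.072]
    a,b=P[v,row[0]],P[v,row[-1]];m=(a+b)[:2]/2-O;print(v,row[0],row[-1],a.round(4),b.round(4),'rho',np.hypot(*m).round(4),'ang',np.arctan2(m[1],m[0]).round(4))
for uv in((317,290),(300,300),(340,300),(317,275)):print(uv,(np.linalg.inv(T)@np.r_[P[uv[1],uv[0]],1]).round(3)[:3],P[uv[1],uv[0]].round(4))
p=d['T_tool_cam'];
E
```

```text
[0.59622523 0.09089064 0.04666468] [ 0.69624318  1.05099199 -0.31156788]
200 361 415 [0.6306 0.1258 0.0577] [0.651  0.1182 0.0622] rho 0.2038 ang 1.1036
240 357 409 [0.6228 0.1102 0.0587] [0.643  0.1033 0.0634] rho 0.1867 ang 1.1046
270 353 405 [0.6161 0.0969 0.056 ] [0.6373 0.0903 0.0612] rho 0.1721 ang 1.1025
300 358 400 [0.6136 0.0865 0.0648] [0.6306 0.0787 0.0632] rho 0.1602 ang 1.0973
315 365 398 [0.6139 0.0789 0.0653] [0.6274 0.0722 0.0631] rho 0.1533 ang 1.0845
(317, 290) [-0.     0.025  0.172] [0.5979 0.0954 0.0592]
(300, 300) [-0.007  0.025  0.146] [0.5944 0.1038 0.0836]
(340, 300) [0.009 0.025 0.147] [0.6084 0.0977 0.083 ]
(317, 275) [-0.     0.019  0.172] [0.6004 0.1013 0.0572]
```

The handle is at 1.104 rad, a turn of 0.375 from its starting angle of 1.479. It runs slightly ahead of the finger. I'll continue more slowly.

Emit:
jog_arm(
  motion=[
    [[0,0.0031,-0.0003],[0.02,0,0]],
    [[0,0.0031,-0.0003],[0.02,0,0]],
    [[0,0.0031,-0.0003],[0.02,0,0]],
    [[0,0.0031,-0.0003],[0.02,0,0]],
    [[0,0.0031,-0.0003],[0.02,0,0]],
    [[0,0.0031,-0.0003],[0.02,0,0]],
    [[0,0.0031,-0.0003],[0.02,0,0]],
  ],
)

```text
clock: 14.3
position: [0.6162, 0.0833, 0.0466]
ee_rot: [1.59, 0.908, -1.59]
force: [-3.7, 0.6, 1.5]
gripper_width: 0.0006
```

```bash
cat > chk.py <<'E'
from plant import *
from h import *
s=observe();Rm=R.from_rotvec(s['ee_rot']).as_matrix();O=np.array([.549,-.06])
F=[(Rm.T@s['force'])]
r=s['position'][:2]-O
d=snapshot('wrist');T=wristT(s,d);P=cloud(d,T);F.append(Rm.T@observe()['force'])
print('t',s['clock'],'TCP polar',np.hypot(*r).round(4),np.arctan2(r[1],r[0]).round(4),'z',s['position'][2].round(4),'tool F',np.round(F,1),'tool yaw',np.arctan2(Rm[1,1],Rm[0,1]).round(4))
for v in (200,220,240,260):
    row=[u for u in range(330,450) if .056<P[v,u,2]<.072]
    if len(row)<5: continue
    m=(P[v,row[0]]+P[v,row[-1]])[:2]/2-O;print(v,row[0],row[-1],'rho',np.hypot(*m).round(4),'ang',np.arctan2(m[1],m[0]).round(4))
E
python3 chk.py
```

```text
t 14.3 TCP polar 0.1583 1.1321 z 0.0466 tool F [[-1.5 -3.5  1.3]
 [-0.7 -2.5  1.7]] tool yaw -0.5328
200 359 412 rho 0.204 ang 0.974
220 356 410 rho 0.195 ang 0.9725
240 355 407 rho 0.1866 ang 0.9732
260 353 404 rho 0.1776 ang 0.9739
```

Emit:
jog_arm(
  motion=[
    [[0,0.0031,-0.0003],[0.02,0,0]],
    [[0,0.0031,-0.0003],[0.02,0,0]],
    [[0,0.0031,-0.0003],[0.02,0,0]],
    [[0,0.0031,-0.0003],[0.02,0,0]],
    [[0,0.0031,-0.0003],[0.02,0,0]],
    [[0,0.0031,-0.0003],[0.02,0,0]],
    [[0,0.0031,-0.0003],[0.02,0,0]],
  ],
)

```text
clock: 15.05
position: [0.6354, 0.0729, 0.0466]
ee_rot: [1.685, 0.812, -1.686]
force: [-3.9, 1.0, 1.4]
gripper_width: 0.0002
```

```bash
python3 chk.py; python3 - <<'E'
from plant import *
from h import *
d=snapshot('side');cv2.imwrite('pics/side1.png',cv2.resize(d['pixels'][200:350,220:420,::-1],None,fx=4,fy=4,interpolation=cv2.INTER_CUBIC))
E
```

```text
t 15.05 TCP polar 0.1585 0.9944 z 0.0466 tool F [[-1.4 -3.7  1.6]
 [-1.2 -2.3  1.9]] tool yaw -0.6729
200 358 412 rho 0.2038 ang 0.8355
220 356 409 rho 0.1953 ang 0.8374
240 354 407 rho 0.1861 ang 0.835
260 353 404 rho 0.1777 ang 0.8368
```

View pics/side1.png

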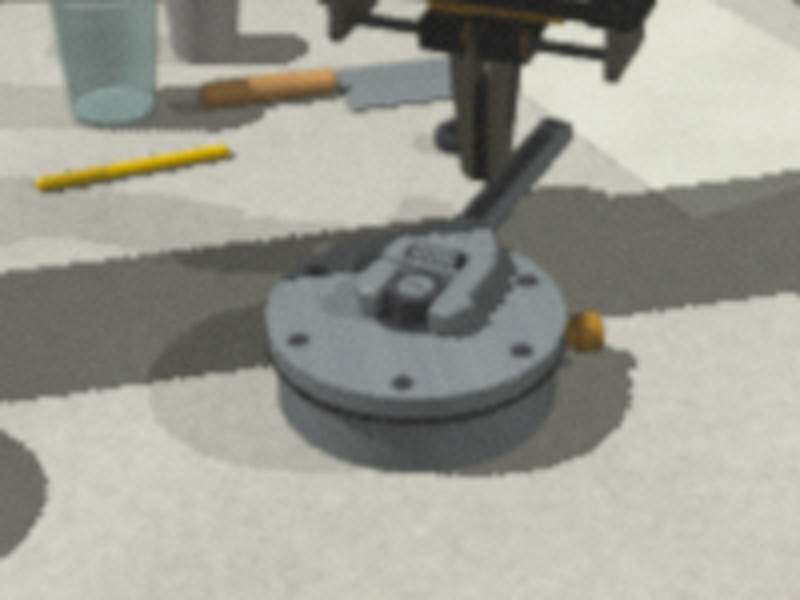

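The side view shows the wrench still seated round the nut, with the finger on the handle at crop (490,170). I'll go on in small steps and watch the average force.

Emit:
jog_arm(
  motion=[
    [[0,0.0016,-0.0001],[0.01,0,0]],
    [[0,0.0016,-0.0001],[0.01,0,0]],
    [[0,0.0016,-0.0001],[0.01,0,0]],
    [[0,0.0016,-0.0001],[0.01,0,0]],
    [[0,0.0016,-0.0001],[0.01,0,0]],
    [[0,0.0016,-0.0001],[0.01,0,0]],
    [[0,0,0],[0,0,0]],
  ],
)

```text
clock: 15.85
position: [0.6435, 0.0673, 0.0468]
ee_rot: [1.725, 0.769, -1.724]
force: [-1.6, 2.4, -0.6]
gripper_width: 0.0004
```

```bash
cat > avg.py <<'E'
from plant import *
from h import *
F=[];O=np.array([.549,-.06])
for i in range(6):
    s=observe();F.append(R.from_rotvec(s['ee_rot']).as_matrix().T@s['force']);snapshot('wrist')
r=s['position'][:2]-O;print(s['clock'],'polar',np.arctan2(r[1],r[0]).round(4),'F mean',np.mean(F,0).round(2),'sd',np.std(F,0).round(2))
E
python3 avg.py; python3 chk.py|tail -3
```

```text
16.1 polar 0.9329 F mean [ 0.2  -1.68 -0.41] sd [0.55 0.66 0.26]
220 357 410 rho 0.1953 ang 0.774
240 355 408 rho 0.1864 ang 0.7726
260 353 405 rho 0.1775 ang 0.7735
```

Emit:
jog_arm(
  motion=[
    [[0,0.0016,-0.0001],[0.01,0,0]],
    [[0,0.0016,-0.0001],[0.01,0,0]],
    [[0,0.0016,-0.0001],[0.01,0,0]],
    [[0,0,0],[0,0,0]],
  ],
)

```text
clock: 16.6
position: [0.6471, 0.0643, 0.0468]
ee_rot: [1.745, 0.747, -1.744]
force: [-0.9, 3.4, 0.5]
gripper_width: 0.0
```

```bash
python3 avg.py; python3 chk.py|tail -2
```

```text
16.85 polar 0.9035 F mean [-0.09 -2.2  -2.06] sd [0.45 0.41 0.44]
240 355 407 rho 0.1864 ang 0.7451
260 353 405 rho 0.1771 ang 0.7435
```

Emit:
jog_arm(
  motion=[
    [[0,0.0016,-0.0001],[0.01,0,0]],
    [[0,0.0016,-0.0001],[0.01,0,0]],
    [[0,0.0016,-0.0001],[0.01,0,0]],
    [[0,0,0],[0,0,0]],
  ],
)

```text
clock: 17.35
position: [0.6507, 0.0611, 0.0467]
ee_rot: [1.764, 0.724, -1.764]
force: [-0.2, 3.8, 0.3]
gripper_width: 0.0006
```

```bash
python3 avg.py; python3 chk.py|tail -2
```

```text
17.6 polar 0.8732 F mean [-0.32 -2.17 -1.86] sd [0.33 0.66 0.74]
240 355 407 rho 0.1863 ang 0.7155
260 353 405 rho 0.1768 ang 0.713
```

Emit:
jog_arm(
  motion=[
    [[0,0.0016,-0.0001],[0.01,0,0]],
    [[0,0.0016,-0.0001],[0.01,0,0]],
    [[0,0,0],[0,0,0]],
  ],
)

```text
clock: 18.0
position: [0.6528, 0.059, 0.0467]
ee_rot: [1.777, 0.709, -1.777]
force: [-0.4, 2.9, 1.5]
gripper_width: 0.0006
```

```bash
python3 avg.py; python3 chk.py|tail -2
```

```text
18.25 polar 0.8534 F mean [-0.45 -2.13 -1.68] sd [0.63 0.38 0.71]
240 355 407 rho 0.1862 ang 0.6955
260 353 404 rho 0.1772 ang 0.6965
```

Emit:
jog_arm(
  motion=[
    [[0,0.0016,-0.0001],[0.01,0,0]],
    [[0,0.0016,-0.0001],[0.01,0,0]],
    [[0,0,0],[0,0,0]],
  ],
)

```text
clock: 18.65
position: [0.6552, 0.0568, 0.0467]
ee_rot: [1.79, 0.693, -1.79]
force: [-1.5, 4.0, 0.8]
gripper_width: 0.0005
```

```bash
python3 avg.py; python3 chk.py|tail -1
```

```text
18.9 polar 0.8332 F mean [-0.65 -3.06 -2.24] sd [0.45 0.58 0.4 ]
260 353 404 rho 0.1771 ang 0.6754
```

Emit:
jog_arm(
  motion=[
    [[0,0.0016,-0.0001],[0.01,0,0]],
    [[0,0.0016,-0.0001],[0.01,0,0]],
    [[0,0,0],[0,0,0]],
  ],
)

```text
clock: 19.3
position: [0.6575, 0.0547, 0.0467]
ee_rot: [1.804, 0.678, -1.804]
force: [0.2, 4.6, 0.3]
gripper_width: 0.0004
```

```bash
python3 avg.py; python3 chk.py|tail -1
```

```text
19.55 polar 0.8134 F mean [-0.57 -3.82 -2.62] sd [0.31 0.4  0.4 ]
260 353 404 rho 0.177 ang 0.6558
```

The force now rises about 0.4 N per 0.01 rad, so the nut is on its seat with wind-up of about 0.065. One more small step puts it mid-range.

Emit:
jog_arm(
  motion=[
    [[0,0.0016,-0.0001],[0.01,0,0]],
    [[0,0,0],[0,0,0]],
    [[0,0,0],[0,0,0]],
  ],
)

```text
clock: 19.95
position: [0.6586, 0.0536, 0.0467]
ee_rot: [1.81, 0.67, -1.81]
force: [-0.2, 5.2, 0.9]
gripper_width: 0.0003
```

```bash
python3 avg.py; python3 chk.py|tail -1
```

```text
20.2 polar 0.8035 F mean [-0.43 -4.36 -3.02] sd [0.46 0.29 0.34]
260 352 404 rho 0.1764 ang 0.6454
```

4.4 N at the grip means a wind-up of about 0.075, which is in the firm range. I'll back off gently and lift away.

Emit:
jog_arm(
  motion=[
    [[0,-0.0016,0.0001],[-0.01,0,0]],
    [[0,-0.0016,0.0001],[-0.01,0,0]],
    [[0,-0.0016,0.0001],[-0.01,0,0]],
    [[0,-0.003,0],[-0.02,0,0]],
    [[0,-0.003,0],[-0.02,0,0]],
    [[0,-0.003,0],[-0.02,0,0]],
    [[0,-0.004,0],[0,0,0]],
    [[0,-0.005,0],[0,0,0]],
    [[0,-0.006,0],[0,0,0]],
    [[0,-0.008,0],[0,0,0]],
  ],
)

```text
clock: 21.3
position: [0.6321, 0.0798, 0.0467]
ee_rot: [1.751, 0.74, -1.751]
force: [0.0, -0.2, -0.7]
gripper_width: 0.0005
```

Emit:
jog_arm(
  motion=[
    [[-0.02,0,0],[0,0,0]],
    [[-0.04,0,0],[0,0,0]],
    [[-0.04,-0.02,0.03],[0,0,0]],
    [[-0.04,-0.02,0.04],[0,0,0]],
    [[-0.03,-0.02,0.04],[0,0,0]],
    [[0,0,0.04],[0,0,0]],
    [[0,0,0],[0,0,0]],
    [[0,0,0],[0,0,0]],
  ],
)

```text
clock: 22.1
position: [0.4973, 0.0178, 0.2054]
ee_rot: [1.753, 0.739, -1.75]
force: [0.8, 1.1, 0.1]
gripper_width: 0.0006
```

```bash
python3 - <<'E'
from plant import *
from h import *
s=observe();d=snapshot('wrist');T=wristT(s,d);print(s['position'],s['force'],s['clock'],handle(d,T))
cv2.imwrite('pics/w3.png',d['pixels'][...,::-1])
E
```

```text
[0.49731959 0.01777542 0.20543392] [0.78903634 1.08597094 0.05302398] 22.1 (np.float32(0.67579544), np.float32(0.0031611472), np.float64(0.1881817727214849), np.int64(4190))
```

View pics/w3.png

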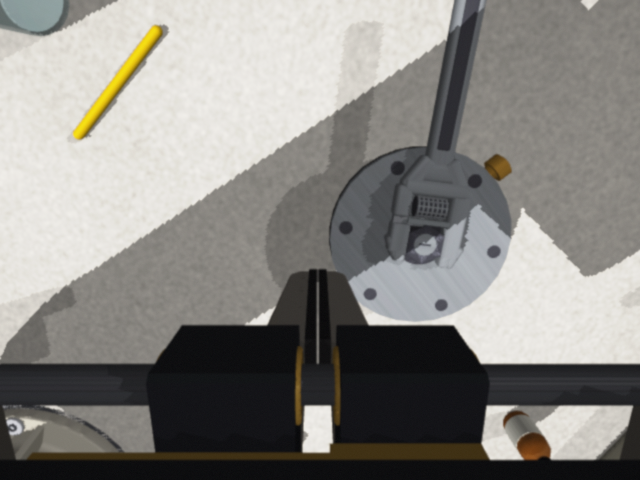

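The wrench lies on the nut (425,243) with the bystanders undisturbed. I'll do one close check of the jaw fit.

Emit:
jog_arm(
  motion=[
    [[0,0.025,0.005],[0,0,0]],
    [[0,0.025,0.005],[0,0,0]],
    [[-0.01,0,0],[0.1,0,0]],
    [[0,0,0],[0,0,0]],
    [[0,0,0],[0,0,0]],
  ],
)

```text
clock: 22.65
position: [0.5268, -0.0236, 0.2144]
ee_rot: [1.814, 0.665, -1.814]
force: [0.6, -0.2, 0.4]
gripper_width: 0.0007
```

```bash
python3 - <<'E'
from plant import *
from h import *
s=observe();d=snapshot('wrist');T=wristT(s,d);print(s['position'],s['force'],s['clock'],handle(d,T))
K=d['mtx'];p=np.linalg.inv(T)@np.array([.549,-.06,.067,1]);u,v=(K@p[:3]/p[2])[:2].astype(int);print(u,v)
c=d['pixels'][max(0,v-70):v+50,u-80:u+80,::-1];cv2.imwrite('pics/w4.png',cv2.resize(c,None,fx=5,fy=5,interpolation=cv2.INTER_CUBIC))
E
```

```text
[ 0.5267611  -0.02358917  0.21435161] [ 0.563714   -0.19420229  0.3795527 ] 22.65 (np.float32(0.67911303), np.float32(0.0017621741), np.float64(0.17618643784743948), np.int64(3455))
367 227
```

View pics/w4.png

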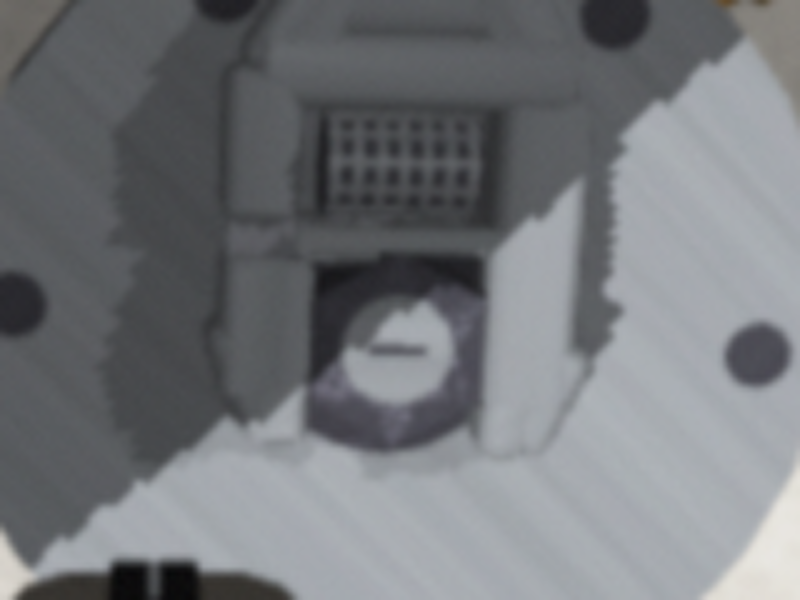

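The jaws (crop columns 308 and 485) lie flush on both flats, and the slot on the nut has turned along with the wrench. I'm handing in.

```bash
python3 -c "
from plant import *
print(sign_off())"
```

```text
the job is handed in; nothing more can be done
None
```

The jaws are fitted to the nut, the nut is on its seat, and the wrench lies on the nut with its jaws still flush. I handed the job in at about 23 s of the 72 s allowed.

- **Jaw:** I closed it with four light fingertip strokes over the worm, pressing 8–13 N, a touch over the suggested 12 N at the end. I stopped when the finger slipped at 13 N drag for 13 N press.
- **Nut:** I swung the handle clockwise with the closed fingers. The force held near 2 N, then rose at about the stud's expected rate over the last 0.05 rad. I stopped at about 4.4 N at the grip, which I estimate as a wind-up of about 0.075. It could be up to about 0.097 if the wrench rub counts for nothing, still below 0.1.
- **Last checks:** The close-up showed the jaws flush on both flats, and the wrist force was about zero. The bystanders in view had not moved; I did not check all of them.

Two checks disagreed:
- **Seat angle:** By camera the seat came at about 0.78 rad of handle swing instead of 0.75. I put this down to error in my starting angle and went by the force rise.
- **Handle gap:** Midway through the swing the handle measured about 8 mm further ahead of the finger than first contact implied. That offset stayed constant afterwards, and I did not find the cause.

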